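# Dock a battery pack in its test bay and lock the keeper

## Robot

A 6-joint arm with a two-finger parallel gripper is mounted at the origin on a cart in front of the work surface, level with it; the furniture and walls round the work are solid. World frame = base frame: x ahead of the robot, y to its left, z up, the work surface at z = 0. Lengths are in m, angles in rad, forces in N, time in s.
With the tool pointing down it reaches from about 0.25 to 0.775 m from the base axis. Payload 4 kg.
Tool frame: the origin (TCP) lies at the very end of the fingers, on their centre line; the grasp point (between the pads) lies 19 mm behind it; z points along the fingers, y is the line along which they close (so a half turn about z gives the same grasp; the last joint's range is limited). The gripper opens to 94 mm and grips with 3 to 60 N. Pads are 16 mm wide; open, the fingers measure 119 mm over their backs; the gripper's body (75 mm by 177 mm) begins 78 mm behind the grasp point.
Start: joints at [-1.376, 0.087, 1.371, -0, 1.684, -0.103], TCP at [0.161, -0.526, 0.176] pointing down, gripper open.
Joint ranges: [-3.1, 3.1], [-0.76, 2.03], [0.27, 2.55], [-1.08, 4.22], [0.17, 2.65], [-2.57, 2.57]. Speed limits (rad/s): [2.79, 2.79, 3.14, 3.14, 3.14, 3.14].

## Interface

Orientations are given as [roll, pitch, yaw] about the fixed x, y, z axes, in that order (R = Rz(yaw) Ry(pitch) Rx(roll)).
In Python, from bench import robot gives the robot as it stands. The module is installed in compiled form; this text tells all that it offers.
- The arm moves only by the tool move_arm, never from a script. Its argument "deltas" is one flat list of numbers, 7 for each row, row after row: the turn, a rotation vector about the tool's x, y, z in rad, then the shift along the tool's x, y, z in cm, then the closure, from -1 (fully open) to 1 (shut). A call has 1 to 8 rows; each row is the pose to reach, as a shift and turn from the pose commanded when the call began, along the tool's axes at that moment; what a row does not reach only later rows make up. A row lasts 1/10 s, in which the tool goes at most 50 mm and 8.59 degrees, less where a joint would pass 70% of its speed; a pose out of reach is approached as far as the arm can. A call with a gripper value outside its range is refused whole. The fingers move at their own pace and stop on an object; the grip force is fixed at half the most. Time passes only in rows, so rows that repeat a pose let the fingers close. It gives the time, the measured TCP pose, the force, the opening and the grip force at its end, in the units of the state.
- robot.get_obs(): the state, without advancing time (a new reading comes with each control period).
- robot.snapshot(name): name is "scene" or "top" or "wrist"; returns a dict with "image" (400x640x3 uint8, red, green, blue), "depth" (400x640 float32, m along the optical axis (not along the pixel's ray), 0 where there is no reading), "fov_y" (degrees; the focal length in pixels is half the picture's height over the tangent of half this angle, whatever the lens; pixels are square), "cx", "cy" (the principal point, pixels), "D" ([k1, k2, p1, p2, k3] as OpenCV has them; the pictures are not rectified), "origin" and "orientation" of the camera in the world; the wrist camera has in their place "T_tool_cam" (4x4, takes a point from camera to tool coordinates, whose origin is the TCP and whose axes are the flange's). Camera axes: x right, y up, looking along -z (the intrinsics and any distortion apply to the point x, -y, -z); pixel columns grow to the right and rows downward; lengths in m; the calibration is good to about 2 mm. A picture is of the moment at which its call begins: read the wrist's pose just before it.
- robot.close_job(): hands the job in; it is judged then, once.
The state is a dict: "time": time; "joint_positions": joint angles; "qvel": joint speeds; "joint_torque": joint torques, N m; "tool_pos": TCP position; "ee_rot": TCP orientation; "wrist_force": force on the tool from outside, world axes, zero at the start; "wrist_torque": the same for the moment, N m; "width": finger opening in m; "finger_force": force on a finger pad.
Only numpy, scipy, OpenCV 4.12 (cv2) and the standard library are available. Lean on these libraries where they do the work, as an engineer would, in place of code of your own. Each camera call takes 0.05 s, during which the arm holds its last target. There are 200 camera calls.

## Task

Load the long cream battery pack into the test dock: slide it lengthwise along the dock's floor, between the guides and under the blue bridge, until it is fully home against the back stop. Then swing the red keeper bar shut across the open end until it snaps into its detent. Leave the short battery pack, the tape roll and the solder spool where they are.

Things in the scene. Friction and masses are not known exactly. Their poses are not given: they have to be found in the camera images.
- long_pack: The long cream battery pack, a plain block 50 x 125 x 56 mm (x, y, z), 0.42 kg, lying loose. Origin: centre of its underside; y is its long axis. Either end may go in first.
- dock: The test dock, fixed: aluminium plate on rubber feet with black guides and a blue bridge. +x is the way the pack slides in; origin at mat height below the docked pack's centre. Plate top (floor) at z 13, x -133 to +80. The pack is home with its long axis along x and its origin at x 0 to 1, y 0, z 13 (top at z 69); the part outside the bridge can be gripped across its width above the guides. (mm)
- guide_mouth (a point): On the dock's floor, midway between the ends of the two black side guides (dock x -56, y 0; axes as the dock). Guides run from here under the bridge, 55 mm apart inside, 10 mm thick, 12 mm high above the floor, so 2.5 mm clear of the pack each side. Their outer ends flare outward over 21 mm.
- bridge_lip (a point): Middle of the lower front edge of the blue bridge's roof (dock x 20, y 0, z 73.5; axes as the dock). The roof is 8 mm thick, 73 mm wide, clears the pack's top by 4.5 mm and reaches 56 mm inward; its walls are 55 mm apart. The back stop's face is 43.5 mm inward of this edge.
- latch_ball (a point): The sprung brass ball on the latch post (dock x -93, y -64, z 36), over which the keeper's tip rides shut. Latch post 26 x 20 mm, up to dock z 49. The hinge post, radius 10 mm, up to z 55, stands across from it at dock x -88, y +64.
- keeper (a joint): Angle of the red keeper bar about its vertical hinge, rad: 0 is shut across the dock's open end (hard stop), growing as it swings outward, clockwise from above; at 1.57 it points along the dock's -x. Turns freely, stays where left; in the last 0.1 rad it rides over the sprung ball (a few N) and snaps shut. Bar 12 mm thick, 135 mm long; its rubber bumper clears the docked pack by 4 mm.
- keeper_knob (a point): Middle of the upright black knob on the keeper bar: round, 16 mm diameter, from 22 mm below to 14 mm above this point, 95 mm from the hinge axis. With the bar shut it is 25 mm outward of the docked pack's end face.
- keeper_hinge (a point): The point on the keeper's vertical hinge axis at the height of the bar's centre line; it does not move.
- short_pack: Bystander: the shorter cream battery pack, 50 x 85 x 52 mm; origin centre of underside. Not to be moved.
- tape: Bystander: amber tape roll lying flat, 60 mm diameter, 19 mm high; origin centre of underside. Not to be moved.
- spool: Bystander: solder spool with green and silver top, 56 mm diameter, 36 mm high; origin centre of underside. Not to be moved.

How it is judged:
By the outcome, as a careful person would: the job done as asked, in the order asked, and still so for the second after the job is handed in, with the robot touching nothing.
It also fails if it takes over 64 s, if anything falls off the work surface, if the arm or the gripper's body presses on something with over 40 N, if the wrist force passes 120 N, or if a joint passes its speed limit or range.

## Working session

There is one attempt and no reset: what is moved stays moved. The work goes in short steps, Python scripts to look and compute and a tool call to move; the robot and the scene stay as the last step left them, time stands still between calls to the robot, and variables do not carry over. Pictures are saved under pics/ and viewed, at most 12 in all, crops included, and the job is handed in when it is done.

Besides the shell and the picture viewer there is one more tool, called after "Emit:" as a command line: name --argument value ..., lists and objects as JSON in quotes. move_arm: Moves the arm, as the interface text tells. Its arguments: {"type":"object","properties":{"deltas":{"type":"array","items":{"type":"number"}}},"required":["deltas"]}

```bash
mkdir -p pics; cat > h.py <<'E'
import numpy as np, cv2
from scipy.spatial.transform import Rotation as R
from bench import robot
def snap(n):
    o=robot.get_obs(); s=robot.snapshot(n)
    f=200/np.tan(np.radians(s['fov_y'])/2)
    s['K']=np.array([[f,0,s['cx']],[0,f,s['cy']],[0,0,1.]])
    if 'T_tool_cam' in s:
        T=np.eye(4);T[:3,:3]=R.from_euler('xyz',o['ee_rot']).as_matrix();T[:3,3]=o['tool_pos']
        s['T']=T@np.array(s['T_tool_cam'])
    else:
        T=np.eye(4);q=np.array(s['orientation']);
        T[:3,:3]=q if q.shape==(3,3) else (R.from_euler('xyz',q) if q.size==3 else R.from_quat(q)).as_matrix()
        T[:3,3]=s['origin'];s['T']=T
    return s
def rays(s,px):
    p=cv2.undistortPoints(np.array(px,float).reshape(-1,1,2),s['K'],np.array(s['D'],float)).reshape(-1,2)
    d=np.c_[p[:,0],-p[:,1],-np.ones(len(p))]
    return s['T'][:3,3],d@s['T'][:3,:3].T
def onz(s,px,z):
    o,d=rays(s,px); return o+d*((z-o[2])/d[:,2])[:,None]
def cloud(s):
    v,u=np.mgrid[:400,:640]; o,d=rays(s,np.c_[u.ravel(),v.ravel()])
    return (o+d*s['depth'].ravel()[:,None]).reshape(400,640,3)
def save(s,n): cv2.imwrite('pics/'+n,s['image'][:,:,::-1])
E
python3 - <<'E'
from h import *
for n in('scene','top'):
    s=snap(n);save(s,n+'.png');print(n,s['origin'],s['orientation'],s['fov_y'],s['D'],(s['depth']>0).mean())
    c=cloud(s);np.save(n+'.npy',c);print(c[200,320],c[300,320])
print(robot.get_obs())
E
```

```text
scene [ 0.19784561 -1.06365582  0.65739443] [ 0.96579303  0.01503245 -0.47602672] 42.208583549351246 [-0.08586842  0.          0.          0.          0.        ] 0.9958828125
[ 0.60698049 -0.21587751  0.00215369] [ 0.46769664 -0.4935808   0.0091159 ]
top [ 0.51107238 -0.29795306  1.01252138] [ 0.05662689 -0.03838993 -1.57730983] 51.69099502714958 [-0.07424356  0.          0.          0.          0.        ] 0.99592578125
[ 0.55236601 -0.33193777  0.01150194] [ 0.3102018  -0.33061463  0.00518349]
{'time': 0.1, 'joint_positions': array([-1.37612290e+00,  8.78984195e-02,  1.37207462e+00,  2.70975818e-06,
        1.68364085e+00, -1.03085699e-01]), 'qvel': array([-5.81290062e-04, -1.07764417e-03, -3.25720644e-03, -8.09641403e-04,
        1.78714796e-05,  6.93255475e-04]), 'joint_torque': array([ 1.97770285e-03, -3.41250944e+01, -3.03302550e+01,  7.19951419e-02,
        3.03546712e-02, -9.23087987e-05]), 'tool_pos': array([ 0.16125372, -0.52524575,  0.1749263 ]), 'ee_rot': array([-3.13958243e+00, -2.10670281e-04,  2.97759212e-01]), 'wrist_force': array([-0.30691835,  0.68880069, -0.39685151]), 'wrist_torque': array([ 0.0413666 , -0.07424625,  0.00122078]), 'finger_force': 0.0, 'width': 0.09397443501795434}
```

View pics/top.png

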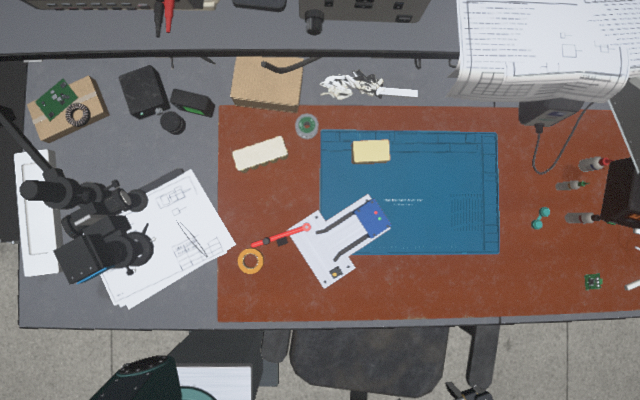

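View pics/scene.png

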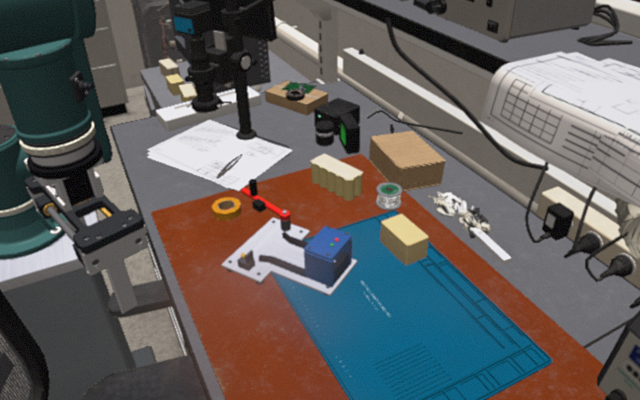

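Top view: the long pack is at (260,153), short pack (371,151), spool (306,126) and tape (250,261). The dock's bridge is at (372,217), hinge (306,228), latch post (336,272). The keeper is open, pointing to (240,248), with its knob near (281,240).

```bash
python3 - <<'E'
from h import *
s=snap('top');c=cloud(s);hsv=cv2.cvtColor(s['image'],cv2.COLOR_RGB2HSV)
def comp(m,roi,z,name):
    k=np.zeros((400,640),np.uint8);x0,y0,x1,y1=roi;k[y0:y1,x0:x1]=m[y0:y1,x0:x1]
    n,l,st,ce=cv2.connectedComponentsWithStats(k);i=1+np.argmax(st[1:,4]);mm=l==i
    ct=max(cv2.findContours(mm.astype(np.uint8),0,2)[0],key=len).reshape(-1,2)
    zz=np.percentile(c[mm][:,2],[10,50,90])
    p=onz(s,ct,z)[:,:2].astype(np.float32)*1000
    r=cv2.minAreaRect(p);print(name,st[i],'z',zz.round(4),'rect',np.round(r[0],1),np.round(r[1],1),round(r[2],1));return p
H,S,V=hsv[...,0],hsv[...,1],hsv[...,2]
cream=((H>15)&(H<40)&(V>150)&(S<140)).astype(np.uint8)
comp(cream,(225,130,295,175),.056,'long');comp(cream,(345,132,395,170),.052,'short')
red=(((H<6)|(H>174))&(S>170)&(V>140)).astype(np.uint8)
comp(red,(230,215,318,260),.036,'keeper')
blue=((H>110)&(H<125)&(S>120)).astype(np.uint8)
comp(blue,(350,185,400,250),.0815,'bridge')
plate=((S<40)&(V>150)).astype(np.uint8)
comp(plate,(285,195,400,295),.013,'plate')
comp(((H>12)&(H<25)&(S>150)&(V>150)).astype(np.uint8),(230,245,270,280),.019,'tape')
cv2.imwrite('pics/crop.png',cv2.resize(s['image'][180:300,220:400,::-1],None,fx=4.4,fy=4.4,interpolation=cv2.INTER_CUBIC))
E
```

```text
long [ 233  136   55   35 1068] z [0.0591 0.0615 0.0638] rect [ 660.9 -190.6] [ 49.7 124.7] 18.6
short [353 139  37  24 776] z [0.06   0.0623 0.0646] rect [ 667.1 -451.4] [51.7 85.3] 2.9
keeper [270 236   5   2   5] z [0.0577 0.0599 0.0614] rect [ 465.7 -217.8] [1.5 9.6] 18.1
bridge [374 210   1   1   1] z [0.0905 0.0905 0.0905] rect [ 526.1 -452. ] [0. 0.] 0.0
plate [ 288  195  102   94 3435] z [0.0208 0.0231 0.0255] rect [ 467.4 -384.3] [167.9 214.6] 32.6
tape [238 249  25  25 259] z [0.0215 0.0239 0.0265] rect [ 407.3 -163.8] [57.2 57.1] 89.9
```

View pics/crop.png

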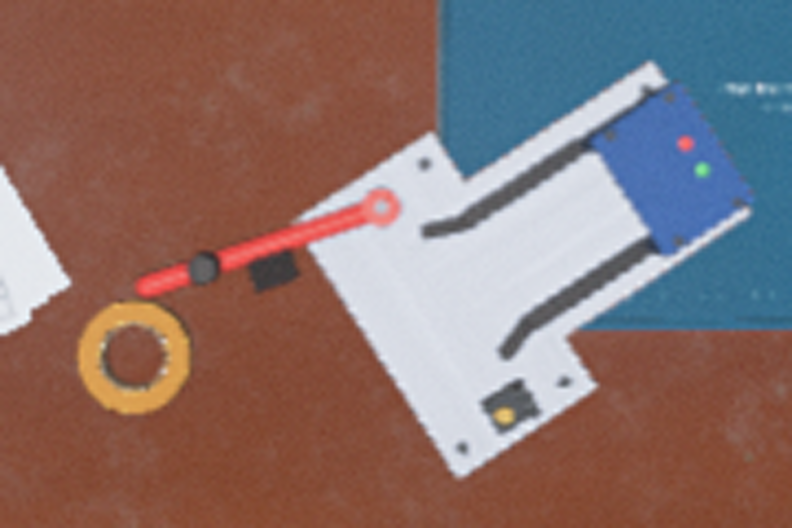

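The crop shows the hinge at (307,227), knob (266.4,240.9), ball (334.5,274.3), and bridge roof corners (353,212), (371,237), (391,225.5), (374,198.6), all in full-picture pixels.

```bash
python3 - <<'E'
from h import *
s=snap('top')
px=np.array([[382,207],[504,415],[585,140],[665,250],[752,200],[678,82]])/4.4+[220,180]
z=[.050,.036,.0815,.0815,.0815,.0815]
dk=np.array([[-88,64],[-93,-64],[20,36.5],[20,-36.5],[76,-36.5],[76,36.5]])/1000
w=np.array([onz(s,[p],h)[0,:2] for p,h in zip(px,z)])
a=dk-dk.mean(0);b=w-w.mean(0);H=a.T@b;th=np.arctan2(H[0,1]-H[1,0],H[0,0]+H[1,1])
M=np.array([[np.cos(th),-np.sin(th)],[np.sin(th),np.cos(th)]]);t=w.mean(0)-M@dk.mean(0)
print(np.degrees(th),t,((w-(dk@M.T+t))*1000).round(1))
k=onz(s,[[266.4,240.9]],.07)[0,:2];d=M.T@(k-t);v=d-dk[0];print('knob',k,d,'ang',np.arctan2(-v[0],-v[1]),np.hypot(*v))
E
```

```text
-57.201629817992576 [ 0.48146469 -0.40769478] [[ 0.4 -0.5]
 [-1.2 -0.1]
 [-0.6  0.7]
 [ 3.9 -0.5]
 [-1.1  1.1]
 [-1.4 -0.8]]
knob [ 0.4577319  -0.20778523] [-0.18089605  0.08833852] ang 1.827034308243515 0.09603145463951147
```

```bash
cat >> h.py <<'E'
def to(x,y,z,yaw,cmd=None):
    o=robot.get_obs();A=R.from_euler('xyz',o['ee_rot']);B=R.from_euler('xyz',[np.pi,0,yaw])
    d=A.inv().apply(np.array([x,y,z])-o['tool_pos'])*100
    return np.r_[(A.inv()*B).as_rotvec(),d].round(3).tolist()
TH=np.radians(-57.2);D0=np.array([.4815,-.4077])
def dock(x,y): return D0+np.array([[np.cos(TH),-np.sin(TH)],[np.sin(TH),np.cos(TH)]])@[x/1000,y/1000]
E
python3 -c "
from h import *
print(to(.657,-.179,.18,np.radians(108.6)))"
```

```text
[-0.001, -0.001, -1.598, 57.551, -18.574, -0.44]
```

Emit:
move_arm --deltas '[0,0,-1.598,57.55,-18.57,-0.44,-1,0,0,-1.598,57.55,-18.57,-0.44,-1,0,0,-1.598,57.55,-18.57,-0.44,-1,0,0,-1.598,57.55,-18.57,-0.44,-1,0,0,-1.598,57.55,-18.57,-0.44,-1,0,0,-1.598,57.55,-18.57,-0.44,-1,0,0,-1.598,57.55,-18.57,-0.44,-1,0,0,-1.598,57.55,-18.57,-0.44,-1]'

```text
time: 1.0
tool_pos: [0.4906, -0.2951, 0.1788]
ee_rot: [-3.141, 0.0, 1.504]
wrist_force: [0.2, -0.2, -0.4]
width: 0.0938
finger_force: 0.0
```

```bash
python3 -c "
from h import *
print(to(.657,-.179,.18,np.radians(108.6)),robot.get_obs()['time'])"
```

```text
[-0.0, 0.0, -0.391, 12.697, 15.828, -0.127] 1.0
```

Emit:
move_arm --deltas '[0,0,-0.39,12.7,15.83,-0.1,-1,0,0,-0.39,12.7,15.83,-0.1,-1,0,0,-0.39,12.7,15.83,-0.1,-1,0,0,-0.39,12.7,15.83,-0.1,-1,0,0,-0.39,12.7,15.83,-0.1,-1,0,0,-0.39,12.7,15.83,-0.1,-1,0,0,-0.39,12.7,15.83,-0.1,-1]'

```text
time: 1.7
tool_pos: [0.6556, -0.1823, 0.1798]
ee_rot: [-3.141, 0.0, 1.887]
wrist_force: [0.5, 0.6, -0.3]
width: 0.094
finger_force: 0.0
```

```bash
python3 - <<'E'
from h import *
s=snap('wrist');save(s,'w1.png');o=robot.get_obs();print(o['tool_pos'],o['ee_rot'],o['joint_positions'])
hsv=cv2.cvtColor(s['image'],cv2.COLOR_RGB2HSV);H,S,V=[hsv[...,i] for i in range(3)]
m=((H>15)&(H<40)&(V>150)&(S<140)).astype(np.uint8)
for ct in cv2.findContours(m,0,2)[0]:
    if cv2.contourArea(ct)<500: continue
    p=onz(s,ct.reshape(-1,2),.056)[:,:2].astype(np.float32)*1000
    print(cv2.boundingRect(ct),cv2.minAreaRect(p))
E
```

```text
[ 0.65543663 -0.18273741  0.18021244] [-3.14126349e+00  4.74230212e-04  1.88617131e+00] [-3.54853460e-01  3.84234440e-01  1.00444329e+00 -5.85791607e-04
  1.75287828e+00 -6.70334450e-01]
(245, 347, 48, 50) ((666.3150634765625, -452.00927734375), (49.73576354980469, 85.86835479736328), 2.7987565994262695)
(421, 178, 122, 132) ((845.0369873046875, -193.47409057617188), (134.22323608398438, 117.76410675048828), 82.85344696044922)
(302, 142, 45, 106) ((660.7171020507812, -188.8189697265625), (49.093414306640625, 123.22080993652344), 18.442413330078125)
```

View pics/w1.png

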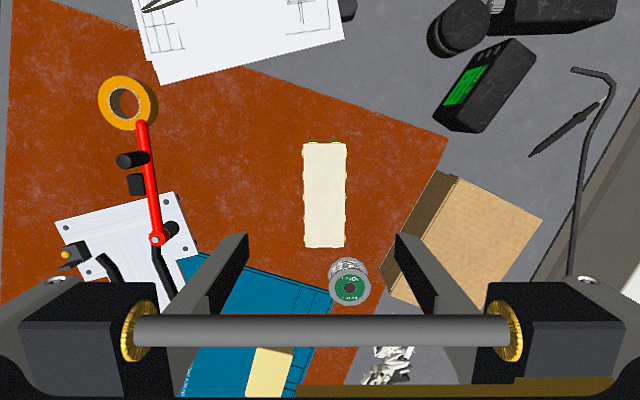

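Wrist view: the long pack spans (302–347, 142–248), matching the top-camera estimate. The carton at (460,240) is nearby, so I'll check its clearance before descending.

```bash
python3 - <<'E'
from h import *
c=np.load('top.npy').reshape(-1,3)
yw=np.radians(108.5);ex=np.array([np.cos(yw),np.sin(yw)]);ey=np.array([ex[1],-ex[0]])
q=c[:,:2]-[.657,-.178];u,v=q@ex,q@ey
body=(abs(u)<.05)&(abs(v)<.1); fing=(abs(u)<.015)&(abs(v)<.07)&(abs(v)>.03)
print(c[body][:,2].max(),c[fing][:,2].max())
print(to(.657,-.178,.022,yw))
E
```

```text
0.529339820034634 0.009849559878805758
[-0.0, 0.0, -0.008, 0.409, 0.301, 15.821]
```

```bash
python3 - <<'E'
from h import *
c=np.load('top.npy').reshape(-1,3)
yw=np.radians(108.5);ex=np.array([np.cos(yw),np.sin(yw)]);ey=np.array([ex[1],-ex[0]])
q=c[:,:2]-[.657,-.178];u,v=q@ex,q@ey
b=(abs(u)<.05)&(abs(v)<.11)&(c[:,2]>.08);print(b.sum(),c[b][:10].round(3))
E
```

```text
277 [[ 0.757 -0.131  0.529]
 [ 0.758 -0.135  0.527]
 [ 0.756 -0.129  0.528]
 [ 0.756 -0.13   0.528]
 [ 0.757 -0.131  0.527]
 [ 0.757 -0.132  0.526]
 [ 0.757 -0.134  0.527]
 [ 0.757 -0.134  0.526]
 [ 0.755 -0.129  0.528]
 [ 0.755 -0.13   0.528]]
```

Emit:
move_arm --deltas '[0,0,-0.008,0.4,0.3,4,-1,0,0,-0.008,0.4,0.3,8,-1,0,0,-0.008,0.4,0.3,12,-1,0,0,-0.008,0.4,0.3,14.5,-1,0,0,-0.008,0.4,0.3,15.8,-1,0,0,-0.008,0.4,0.3,15.8,-1,0,0,-0.008,0.4,0.3,15.8,1,0,0,-0.008,0.4,0.3,15.8,1]'

```text
time: 2.55
tool_pos: [0.6596, -0.1778, 0.025]
ee_rot: [3.138, 0.003, 1.895]
wrist_force: [0.4, -0.4, -0.7]
width: 0.0817
finger_force: 0.0
```

Emit:
move_arm --deltas '[0,0,0,0,0,0,1,0,0,0,0,0,0,1,0,0,0,0,0,0,1,0,0,0,0,0,0,1]'

```text
time: 2.95
tool_pos: [0.6577, -0.177, 0.0222]
ee_rot: [-3.141, 0.0, 1.896]
wrist_force: [0.1, -0.8, 3.4]
width: 0.0499
finger_force: 29.7
```

Emit:
move_arm --deltas '[0,0,0,0,0,-4,1,0,0,0,0,0,-8,1,0,0,0,0,0,-12,1,0,0,0,0,0,-12,1,0,0,0,0,0,-12,1]'

```text
time: 3.45
tool_pos: [0.6581, -0.1768, 0.1417]
ee_rot: [3.141, 0.0, 1.896]
wrist_force: [-0.4, 0.6, -3.4]
width: 0.0498
finger_force: 30.0
```

```bash
python3 -c "
from h import *
print(to(*dock(-112.8,0),.14,np.radians(122.8)),robot.get_obs()['width'])"
```

```text
[0.0, 0.0, -0.247, -5.305, -26.87, 0.158] 0.049822500168111745
```

Emit:
move_arm --deltas '[0,0,-0.03,-0.7,-3.3,0,1,0,0,-0.07,-1.4,-7,0,1,0,0,-0.11,-2.2,-11,0,1,0,0,-0.15,-3,-15,0,1,0,0,-0.19,-3.8,-19,0,1,0,0,-0.22,-4.6,-23,0,1,0,0,-0.247,-5.3,-26,0,1,0,0,-0.247,-5.3,-26.87,0,1]'

```text
time: 4.25
tool_pos: [0.4161, -0.3129, 0.1378]
ee_rot: [-3.138, -0.007, 2.139]
wrist_force: [0.2, -1.1, -3.8]
width: 0.0499
finger_force: 30.0
```

Emit:
move_arm --deltas '[0,0,0,0,0,0,1,0,0,0,0,0,0,1,0,0,0,0,0,0,1]'

```text
time: 4.55
tool_pos: [0.421, -0.3119, 0.1409]
ee_rot: [3.141, -0.002, 2.144]
wrist_force: [0.8, -0.5, -3.1]
width: 0.0498
finger_force: 30.0
```

```bash
python3 - <<'E'
from h import *
o=robot.get_obs();print(o['tool_pos'],o['ee_rot'],o['width']);s=snap('wrist');save(s,'w2.png')
print(to(*dock(-112.8,0),.14,np.radians(122.8)))
E
```

```text
[ 0.42101825 -0.31186894  0.14088057] [ 3.14145502e+00 -1.57128239e-03  2.14428355e+00] 0.049762976608529824
[0.0, -0.001, 0.001, -0.036, -0.112, 0.122]
```

View pics/w2.png

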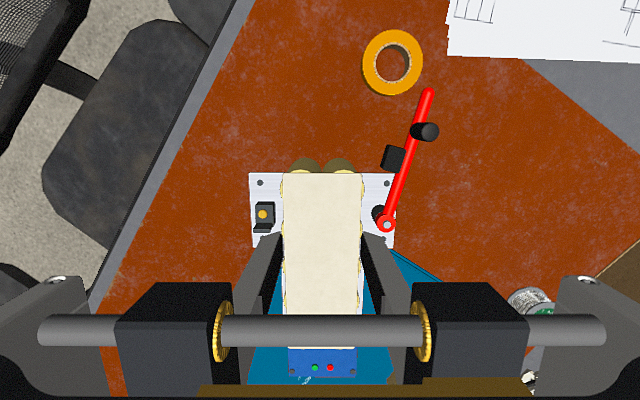

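The wrist view shows the pack held over the dock: ball at (263,214), hinge top (386,224), knob top (427,131), bridge at (322,362). I'll compare the pack axis with the dock.

```bash
python3 - <<'E'
from h import *
s=snap('wrist');o=robot.get_obs();c=cloud(s)
b=onz(s,[[263,214]],.041)[0,:2]*1000;h=onz(s,[[386,224]],.05)[0,:2]*1000
print('ball',b,dock(-93,-64)*1000,'hinge',h,dock(-88,64)*1000, 'yaw',np.degrees(np.arctan2(*(h-b)[::-1])-np.arctan2(128,5)))
print('z hinge,knob,bar,ball,plate,packtop',[c[v,u,2].round(4) for u,v in((386,224),(430,131),(411,165),(263,214),(270,190),(320,220))])
hsv=cv2.cvtColor(s['image'],cv2.COLOR_RGB2HSV);H,S,V=[hsv[...,i] for i in range(3)]
m=((H>15)&(H<40)&(V>180)&(S<60)).astype(np.uint8);m[:172]=0;m[315:]=0;m[:,:281]=0;m[:,363:]=0
zt=o['tool_pos'][2]-.0222+.056
L=[];Rr=[]
for v in range(190,290,5):
    u=np.where(m[v])[0]
    if len(u): L.append((u.min(),v));Rr.append((u.max()+1,v))
l=onz(s,L,zt)[:,:2];r=onz(s,Rr,zt)[:,:2];mid=(l+r)/2*1000
vx,vy,x0,y0=cv2.fitLine(mid.astype(np.float32),cv2.DIST_HUBER,0,.01,.01).ravel()
print('pack axis',np.degrees(np.arctan2(vy,vx))%180,'width',np.median(np.linalg.norm(l-r,axis=1)))
n=np.array([-np.sin(TH),np.cos(TH)])
print('lateral in dock y', [(n@(p-D0*1000)).round(2) for p in mid[::4]],'tcp',n@(o['tool_pos'][:2]-D0)*1000)
E
```

```text
ball [ 379.38576294 -363.04986412] [ 377.32487382 -364.19663133] hinge [ 493.5340307  -299.11211184] [ 487.62594012 -299.06081343] yaw -58.50856933664847
z hinge,knob,bar,ball,plate,packtop [np.float64(0.0636), np.float64(0.0943), np.float64(0.0045), np.float64(0.0486), np.float64(0.0233), np.float64(0.1798)]
pack axis 122.4835 width 0.04667664180269934
lateral in dock y [np.float64(1.29), np.float64(1.3), np.float64(1.32), np.float64(1.33), np.float64(1.03)] tcp 1.0372698510077105
```

```bash
python3 - <<'E'
from h import *
n=np.array([-np.sin(TH),np.cos(TH)]);ex=np.array([np.cos(TH),np.sin(TH)])
dl=lambda p:np.c_[(p[:,:2]-D0)@ex,(p[:,:2]-D0)@n]*1000
def cen(hsv,lo,hi,roi):
    m=cv2.inRange(hsv,lo,hi);x0,y0,x1,y1=roi;k=np.zeros_like(m);k[y0:y1,x0:x1]=m[y0:y1,x0:x1]
    v,u=np.nonzero(k);return [u.mean(),v.mean()] if len(u) else None
for cam in('wrist','top'):
    s=snap(cam);hsv=cv2.cvtColor(s['image'],cv2.COLOR_RGB2HSV)
    w=cam=='wrist'
    if w:
        b=cen(hsv,(15,120,120),(32,255,255),(254,204,275,225));print(cam,'ball',b,dl(onz(s,[b],.038)),'want -93,-64')
        for v in range(352,376,6):
            u=np.where(cv2.inRange(hsv,(105,120,90),(125,255,255))[v,275:375])[0]+275
            print('bridge row',v,u.min(),u.max()+1,dl(onz(s,[[u.min(),v],[u.max()+1,v]],.0815)).round(1).tolist())
    rm=cv2.inRange(hsv,(0,150,120),(6,255,255))|cv2.inRange(hsv,(172,150,120),(180,255,255))
    if w:
        v,u=np.nonzero(rm[214:236,374:400]);print('hinge',u.min()+374,u.max()+374,v.min()+214,v.max()+214)
        h=[(u.min()+u.max())/2+374.5,(v.min()+v.max())/2+214.5];print(dl(onz(s,[h],.05)),'want -88,64')
        pl=cv2.inRange(hsv,(0,0,150),(180,40,255))
        for v in (180,185,200):
            u=np.where(pl[v,235:280])[0]+235;u2=np.where(pl[v,366:410])[0]+366
            print('plate',v,u.min(),u2.max()+1,dl(onz(s,[[u.min(),v],[u2.max()+1,v]],.013)).round(1).tolist())
    else:
        cv2.imwrite('pics/t2.png',cv2.resize(s['image'][190:290,280:400,::-1],None,fx=6,fy=6,interpolation=cv2.INTER_CUBIC))
E
```

```text
wrist ball [np.float64(262.3538461538462), np.float64(213.12307692307692)] [[-92.6237055  -63.04316541]] want -93,-64
bridge row 352 288 357 [[49.7, -34.8], [49.7, 39.2]]
bridge row 358 289 356 [[57.5, -34.0], [57.5, 38.4]]
bridge row 364 289 357 [[65.5, -34.2], [65.4, 39.7]]
bridge row 370 289 357 [[73.5, -34.4], [73.5, 40.0]]
hinge 376 395 214 231
[[-85.60085494  68.84482642]] want -88,64
plate 180 249 393 [[-124.1, -81.3], [-124.2, 82.2]]
plate 185 250 391 [[-118.3, -80.5], [-118.4, 80.3]]
plate 200 250 386 [[-100.6, -81.6], [-100.7, 75.6]]
```

```bash
python3 -c "
from h import *
print(to(*dock(-123,1.4),.037,np.radians(123.1)))"
```

```text
[0.0, -0.0, -0.004, 1.005, 0.061, 10.474]
```

Emit:
move_arm --deltas '[0,0,-0.004,1.0,0.06,2,1,0,0,-0.004,1,0.06,5,1,0,0,-0.004,1,0.06,8,1,0,0,-0.004,1,0.06,9.7,1,0,0,-0.004,1,0.06,10.4,1,0,0,-0.004,1,0.06,10.4,1,0,0,-0.004,1,0.06,10.4,1]'

```text
time: 5.45
tool_pos: [0.4157, -0.3039, 0.0394]
ee_rot: [3.141, 0.0, 2.147]
wrist_force: [-3.0, 3.1, 4.4]
width: 0.049
finger_force: 30.0
```

```bash
python3 - <<'E'
from h import *
print(to(*dock(-123,1.4),.0355,np.radians(123.1)));o=robot.get_obs();print(o['tool_pos'],o['wrist_force'])
s=snap('scene');cv2.imwrite('pics/s2.png',cv2.resize(s['image'][190:310,170:370,::-1],None,fx=4,fy=4,interpolation=cv2.INTER_CUBIC))
E
```

```text
[0.0, 0.0, -0.001, 0.008, 0.045, 0.387]
[ 0.4157132  -0.30386484  0.0393711 ] [-2.98262735  3.10593925  4.43656799]
```

View pics/s2.png

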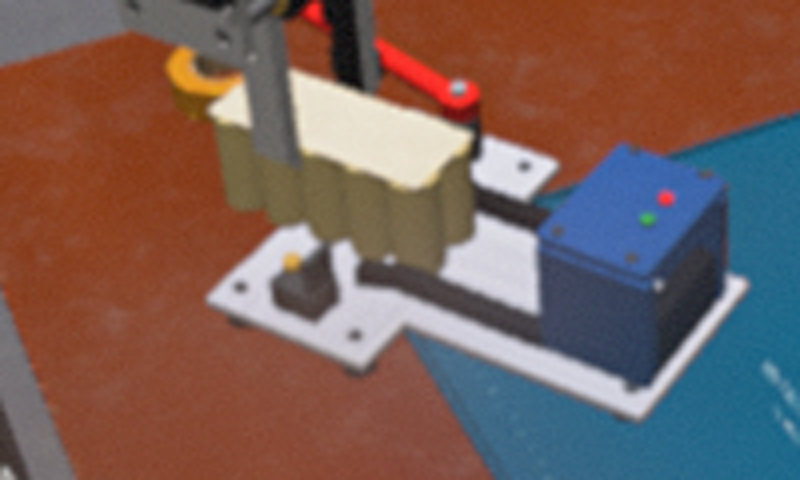

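Scene view: the pack sits between the guide flares, near (430,265) in the crop, with its leading end just past the flare tips. It is touching lightly (about 8 N up).

Emit:
move_arm --deltas '[0,0,0,0,0,0.1,1,0,0,0,0,0,0.2,1,0,0,0,0,0,0.2,1]'

```text
time: 5.8
tool_pos: [0.4158, -0.3039, 0.0394]
ee_rot: [3.141, 0.001, 2.147]
wrist_force: [-6.2, 5.5, 13.6]
width: 0.0493
finger_force: 30.0
```

Emit:
move_arm --deltas '[0,0,0,-0.5,0,0,1,0,0,0,-1,0,0,1,0,0,0,-1,0,0,1]'

```text
time: 6.1
tool_pos: [0.4216, -0.3119, 0.0393]
ee_rot: [3.14, 0.0, 2.147]
wrist_force: [-4.6, 7.4, 15.3]
width: 0.0497
finger_force: 30.0
```

Emit:
move_arm --deltas '[0,0,0,0,0,-0.2,1,0,0,0,0,0,-0.2,-0.3,0,0,0,0,0,-0.2,-0.3,0,0,0,0,0,-0.2,-0.3,0,0,0,0,0,-0.2,-0.3]'

```text
time: 6.6
tool_pos: [0.4209, -0.3127, 0.0376]
ee_rot: [-3.141, 0.0, 2.147]
wrist_force: [-0.0, -0.0, -0.0]
width: 0.0613
finger_force: 0.0
```

```bash
python3 - <<'E'
from h import *
o=robot.get_obs();print(o['tool_pos'],o['wrist_force'],o['width'])
n=np.array([-np.sin(TH),np.cos(TH)]);ex=np.array([np.cos(TH),np.sin(TH)]);p=o['tool_pos'][:2]-D0;print(p@ex*1000,p@n*1000)
s=snap('wrist');save(s,'w3.png')
print(to(*dock(-113,1.4),.034,np.radians(123.1)))
E
```

```text
[ 0.42087453 -0.31271171  0.03762577] [-0.02292987 -0.03376749 -0.00956441] 0.06128676021151605
-112.68529801281424 0.4961956857668441
[-0.0, 0.0, -0.002, 0.026, 0.094, 0.365]
```

View pics/w3.png

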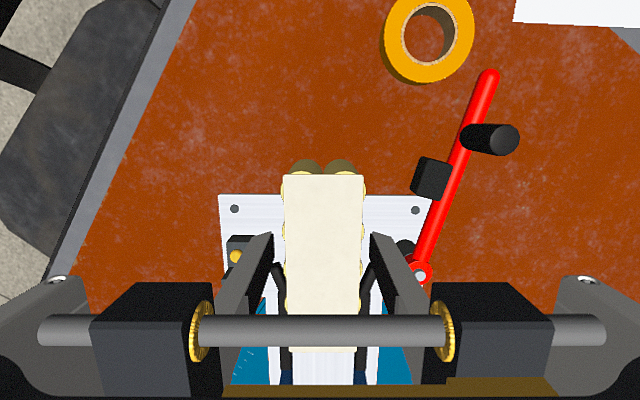

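The pack now lies flat between the guides, spanning (283–363, 175–350), aligned with the dock and about 1 mm left of centre. I'll regrip it lower and slide it in.

Emit:
move_arm --deltas '[0,0,-0.002,0,0.1,0.2,-0.3,0,0,-0.002,0,0.1,0.3,-0.3,0,0,-0.002,0,0.1,0.3,1,0,0,-0.002,0,0.1,0.3,1,0,0,-0.002,0,0.1,0.3,1,0,0,-0.002,0,0.1,0.3,1]'

```text
time: 7.25
tool_pos: [0.4215, -0.312, 0.0347]
ee_rot: [-3.141, -0.0, 2.149]
wrist_force: [-0.3, -0.6, -0.3]
width: 0.05
finger_force: 30.0
```

Emit:
move_arm --deltas '[0,0,0,-0.5,0,0,1,0,0,0,-1.5,0,0,1,0,0,0,-2.5,0,0,1,0,0,0,-3.5,0,0,1,0,0,0,-4,0,0,1,0,0,0,-4,0,0,1]'

```text
time: 7.85
tool_pos: [0.4443, -0.3469, 0.0348]
ee_rot: [-3.142, 0.002, 2.148]
wrist_force: [-0.3, -0.5, -2.7]
width: 0.0495
finger_force: 30.0
```

Emit:
move_arm --deltas '[0,0,0,-0.5,0,0,1,0,0,0,-1.5,0,0,1,0,0,0,-2.5,0,0,1,0,0,0,-3.5,0,0,1,0,0,0,-4,0,0,1,0,0,0,-4,0,0,1]'

```text
time: 8.45
tool_pos: [0.466, -0.3803, 0.0348]
ee_rot: [-3.142, 0.001, 2.148]
wrist_force: [0.4, 0.3, -2.4]
width: 0.0497
finger_force: 30.0
```

Emit:
move_arm --deltas '[0,0,0,-0.4,0,0,1,0,0,0,-0.8,0,0,1,0,0,0,-1.1,0,0,1,0,0,0,-1.4,0,0,1,0,0,0,-1.4,0,0,1]'

```text
time: 8.95
tool_pos: [0.4733, -0.3912, 0.0348]
ee_rot: [-3.142, 0.001, 2.149]
wrist_force: [0.2, -0.5, -2.1]
width: 0.0497
finger_force: 30.0
```

Emit:
move_arm --deltas '[0,0,0,-0.2,0,0,1,0,0,0,-0.4,0,0,1,0,0,0,-0.6,0,0,1,0,0,0,-0.6,0,0,1]'

```text
time: 9.35
tool_pos: [0.4761, -0.3953, 0.0348]
ee_rot: [-3.142, -0.001, 2.149]
wrist_force: [-1.7, 1.7, -1.2]
width: 0.0503
finger_force: 30.0
```

Emit:
move_arm --deltas '[0,0,0,-0.1,0,0,1,0,0,0,-0.2,0,0,1,0,0,0,-0.2,0,0,1]'

```text
time: 9.65
tool_pos: [0.4761, -0.3953, 0.0349]
ee_rot: [-3.141, -0.005, 2.149]
wrist_force: [-4.4, 6.3, 1.6]
width: 0.0503
finger_force: 30.0
```

Emit:
move_arm --deltas '[0,0,0,-0.15,0,0,1,0,0,0,-0.3,0,0,1,0,0,0,-0.3,0,0,1]'

```text
time: 9.95
tool_pos: [0.4761, -0.3951, 0.035]
ee_rot: [-3.141, -0.012, 2.149]
wrist_force: [-8.3, 12.1, 5.1]
width: 0.0496
finger_force: 30.0
```

Emit:
move_arm --deltas '[0,0,0,-0.1,0,0,-0.2,0,0,0,0,0,0,-0.3,0,0,0,0,0,0,-0.3,0,0,0,0,0,0,-0.3,0,0,0,0,0,-3,-0.3,0,0,0,0,0,-7,-0.3,0,0,0,0,0,-11,-0.3,0,0,0,0,0,-11,-0.3]'

```text
time: 10.75
tool_pos: [0.4821, -0.4031, 0.1533]
ee_rot: [3.139, 0.015, 2.149]
wrist_force: [0.9, -0.7, -0.3]
width: 0.0614
finger_force: 0.0
```

```bash
python3 - <<'E'
from h import *
n=np.array([-np.sin(TH),np.cos(TH)]);ex=np.array([np.cos(TH),np.sin(TH)])
s=snap('top');cv2.imwrite('pics/t3.png',cv2.resize(s['image'][180:300,220:400,::-1],None,fx=4.4,fy=4.4,interpolation=cv2.INTER_CUBIC))
s=snap('wrist');save(s,'w4.png')
E
```

```text
(no output)
```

View pics/w4.png

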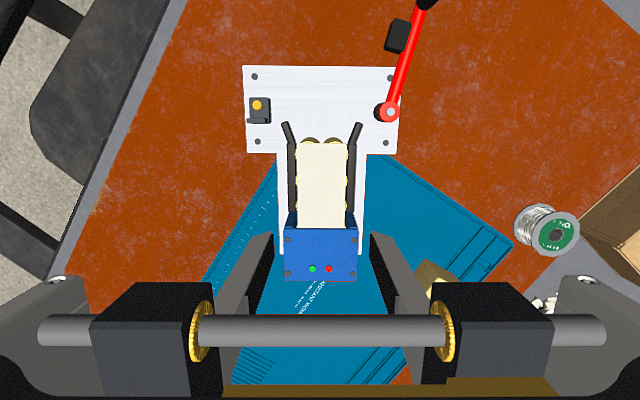

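Wrist view: the pack is in the dock under the bridge, with its end at about row 143, the bridge front at row 229, and the ball at (257,105). I'll check the insertion depth and knob position.

```bash
python3 - <<'E'
from h import *
n=np.array([-np.sin(TH),np.cos(TH)]);ex=np.array([np.cos(TH),np.sin(TH)])
dl=lambda p:np.c_[(p[:,:2]-D0)@ex,(p[:,:2]-D0)@n]*1000
s=snap('wrist');hsv=cv2.cvtColor(s['image'],cv2.COLOR_RGB2HSV);g=s['image'].astype(int)
cr=cv2.inRange(hsv,(15,0,200),(40,70,255));bl=cv2.inRange(hsv,(108,120,60),(125,255,255))
r=[np.where(cr[100:229,u])[0]+100 for u in(308,320,334)];print([(x.min(),x.max()) for x in r])
e=np.median([x.min() for x in r]);b=np.median([np.where(bl[200:,u])[0].min()+200 for u in(308,320,334)]);print(e,b)
print('pack end (want -62)',dl(onz(s,[[320,e]],.069)),'bridge front (want 20)',dl(onz(s,[[320,b]],.0815)))
cols=np.where(cr[190])[0];cols=cols[(cols>280)&(cols<360)];print('pack y',dl(onz(s,[[cols.min(),190],[cols.max()+1,190]],.069)))
s=snap('top');hsv=cv2.cvtColor(s['image'],cv2.COLOR_RGB2HSV)
dk=cv2.inRange(hsv,(0,0,0),(180,255,75))[233:249,258:275];v,u=np.nonzero(dk);print('knob px',u.mean()+258.5,v.mean()+233.5,len(u))
for z in(.064,.078):print(dl(onz(s,[[u.mean()+258,v.mean()+233]],z)))
E
```

```text
[(np.int64(146), np.int64(228)), (np.int64(146), np.int64(228)), (np.int64(146), np.int64(228))]
146.0 260.0
pack end (want -62) [[-59.98897868   0.62414645]] bridge front (want 20) [[50.72425342  1.065404  ]]
pack y [[-17.67690498 -19.63758209]
 [-17.88812733  26.05121542]]
knob px 267.75 238.5 4
[[-176.38156174   92.8254477 ]]
[[-174.90334332   92.69973727]]
```

View pics/t3.png

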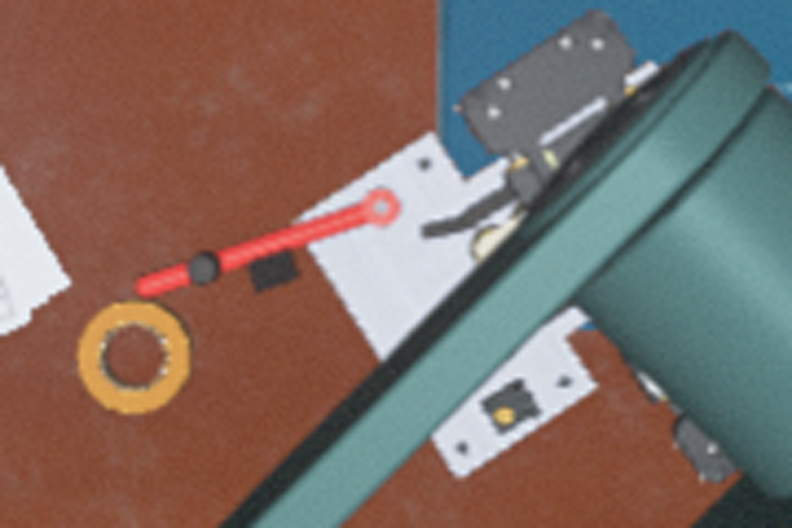

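The top view is partly hidden by the arm, but the keeper is unchanged with its knob at crop (204,268), and the pack end shows at (490,240). Next: closed fingers to the outer side of the knob.

```bash
cat >> h.py <<'E'
def kp(a,off,z):
    x=-88-95*np.sin(a)-off*np.cos(a); y=65-95*np.cos(a)+off*np.sin(a)
    return (*dock(x,y),z,np.radians(122.8)-a)
E
python3 -c "
from h import *
print(to(*kp(1.83,40,.15)))"
```

```text
[-0.003, -0.001, 1.835, 16.03, 12.699, -0.653]
```

Emit:
move_arm --deltas '[0,0,1.83,16,12.7,-0.6,1,0,0,1.83,16,12.7,-0.6,1,0,0,1.83,16,12.7,-0.6,1,0,0,1.83,16,12.7,-0.6,1,0,0,1.83,16,12.7,-0.6,1,0,0,1.83,16,12.7,-0.6,1,0,0,1.83,16,12.7,-0.6,1,0,0,1.83,16,12.7,-0.6,1]'

```text
time: 11.75
tool_pos: [0.4969, -0.1956, 0.1483]
ee_rot: [-3.137, 0.001, 0.958]
wrist_force: [0.2, -0.4, 0.1]
width: 0.0015
finger_force: 0.0
```

```bash
python3 -c "
from h import *
print(to(*kp(1.83,40,.15)))"
```

```text
[-0.004, 0.002, 0.644, 0.001, 0.041, -0.168]
```

Emit:
move_arm --deltas '[0,0,0.64,0,0,0,1,0,0,0.64,0,0,0,1,0,0,0.64,0,0,0,1,0,0,0.64,0,0,0,1,0,0,0.64,0,0,0,1,0,0,0.64,0,0,0,1,0,0,0.64,0,0,0,1]'

```text
time: 12.45
tool_pos: [0.4972, -0.1962, 0.1492]
ee_rot: [-3.139, 0.002, 0.324]
wrist_force: [0.1, 0.4, -0.3]
width: 0.0001
finger_force: 0.0
```

```bash
python3 - <<'E'
from h import *
print(to(*kp(1.83,40,.056)))
s=snap('wrist');save(s,'w5.png')
E
```

```text
[-0.002, 0.002, 0.011, 0.033, -0.014, 9.321]
```

View pics/w5.png

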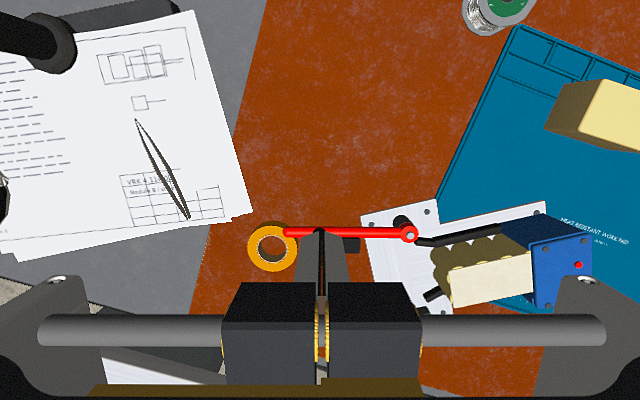

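The view shows the bar along row 232, hinge (410,234), tape (272,247), with the fingers hiding the knob. I'll confirm the finger-to-bar offset numerically.

```bash
python3 - <<'E'
from h import *
s=snap('wrist');o=robot.get_obs();n=np.array([-np.sin(TH),np.cos(TH)]);ex=np.array([np.cos(TH),np.sin(TH)])
print(s['T'][:3,3],o['tool_pos'])
for nm,px,z in(('tip',[290,231],.042),('bar',[360,232],.042),('hinge',[410,234],.05)):
    p=onz(s,[px],z)[0];q=R.from_euler('xyz',o['ee_rot']).inv().apply(p-o['tool_pos']);print(nm,p.round(4),'dock',((p[:2]-D0)@ex*1000).round(1),((p[:2]-D0)@n*1000).round(1),'in tool mm',(q*1000).round(1))
E
```

```text
[ 0.57232814 -0.17190757  0.35711013] [ 0.49757503 -0.19634075  0.14993495]
tip [ 0.4452 -0.1766  0.042 ] dock -213.9 94.7 in tool mm [-43.2 -35.3 108. ]
bar [ 0.469  -0.2511  0.042 ] dock -138.4 74.3 in tool mm [-44.4  43.  107.9]
hinge [ 0.4868 -0.3017  0.05  ] dock -86.2 61.9 in tool mm [-43.6  96.5  99.9]
```

Emit:
move_arm --deltas '[0,0,0.01,0,0,3,1,0,0,0.01,0,0,6,1,0,0,0.01,0,0,8.5,1,0,0,0.01,0,0,9.3,1,0,0,0.01,0,0,9.3,1]'

```text
time: 13.05
tool_pos: [0.497, -0.196, 0.0564]
ee_rot: [-3.139, 0.002, 0.313]
wrist_force: [-0.8, 0.4, 0.4]
width: 0.0005
finger_force: 0.0
```

```bash
cat > arc.py <<'E'
import sys
from h import *
a=[float(x) for x in sys.argv[1].split(',')];f=[float(x) for x in sys.argv[2].split(',')]
for i,k in enumerate(a):
    r=to(*kp(k,f[min(i,len(f)-1)],.056));print([round(r[2],2)]+[round(v,2) for v in r[3:]])
E
python3 arc.py 1.83,1.83,1.75,1.65,1.54,1.42,1.30,1.18 32,20,16; python3 -c "
from h import *
print(robot.get_obs()['tool_pos'],robot.get_obs()['wrist_force'])"
```

```text
[0.0, -0.77, -0.01, 0.04]
[0.0, -1.97, -0.01, 0.05]
[-0.08, -3.13, -0.11, 0.05]
[-0.18, -4.09, -0.14, 0.05]
[-0.29, -5.15, -0.07, 0.06]
[-0.41, -6.29, 0.14, 0.06]
[-0.53, -7.39, 0.48, 0.06]
[-0.65, -8.44, 0.96, 0.06]
[ 0.49695651 -0.19601539  0.05642427] [-0.75906086  0.36726099  0.38819779]
```

Emit:
move_arm --deltas '[0,0,0,-0.8,0,0,1,0,0,0,-2,0,0,1,0,0,-0.08,-3.1,-0.1,0,1,0,0,-0.18,-4.1,-0.1,0,1,0,0,-0.29,-5.2,-0.1,0,1,0,0,-0.41,-6.3,0.1,0,1,0,0,-0.53,-7.4,0.5,0,1,0,0,-0.65,-8.4,1,0,1]'

```text
time: 13.85
tool_pos: [0.4207, -0.2326, 0.0596]
ee_rot: [3.139, -0.0, 0.968]
wrist_force: [1.3, 1.5, 0.3]
width: 0.0003
finger_force: 0.3
```

```bash
python3 arc.py 1.08,.97,.86,.75,.64,.53,.43,.35 16
```

```text
[-0.1, -0.9, -0.29, 0.36]
[-0.2, -1.96, -0.31, 0.36]
[-0.32, -3.01, -0.21, 0.36]
[-0.42, -4.05, 0.0, 0.36]
[-0.54, -5.05, 0.33, 0.36]
[-0.65, -6.02, 0.76, 0.37]
[-0.74, -6.85, 1.25, 0.37]
[-0.82, -7.48, 1.7, 0.37]
```

Emit:
move_arm --deltas '[0,0,-0.1,-0.9,-0.3,0,1,0,0,-0.2,-2,-0.3,0,1,0,0,-0.32,-3,-0.2,0,1,0,0,-0.42,-4.05,0,0,1,0,0,-0.54,-5.05,0.3,0,1,0,0,-0.65,-6,0.75,0,1,0,0,-0.74,-6.85,1.25,0,1,0,0,-0.82,-7.5,1.7,0,1]'

```text
time: 14.65
tool_pos: [0.3921, -0.3044, 0.0596]
ee_rot: [3.14, 0.002, 1.786]
wrist_force: [-0.2, -0.4, -0.2]
width: 0.0002
finger_force: 0.2
```

```bash
python3 arc.py .28,.22,.17,.13,.1,.07,.04,.02 16
python3 - <<'E'
from h import *
s=snap('scene');cv2.imwrite('pics/s3.png',cv2.resize(s['image'][150:310,150:370,::-1],None,fx=3.6,fy=3.6,interpolation=cv2.INTER_CUBIC))
E
```

```text
[-0.08, -0.62, -0.06, 0.36]
[-0.14, -1.2, -0.09, 0.36]
[-0.19, -1.68, -0.09, 0.37]
[-0.23, -2.07, -0.08, 0.37]
[-0.26, -2.36, -0.05, 0.37]
[-0.29, -2.64, -0.02, 0.37]
[-0.32, -2.93, 0.01, 0.37]
[-0.34, -3.12, 0.05, 0.37]
```

View pics/s3.png

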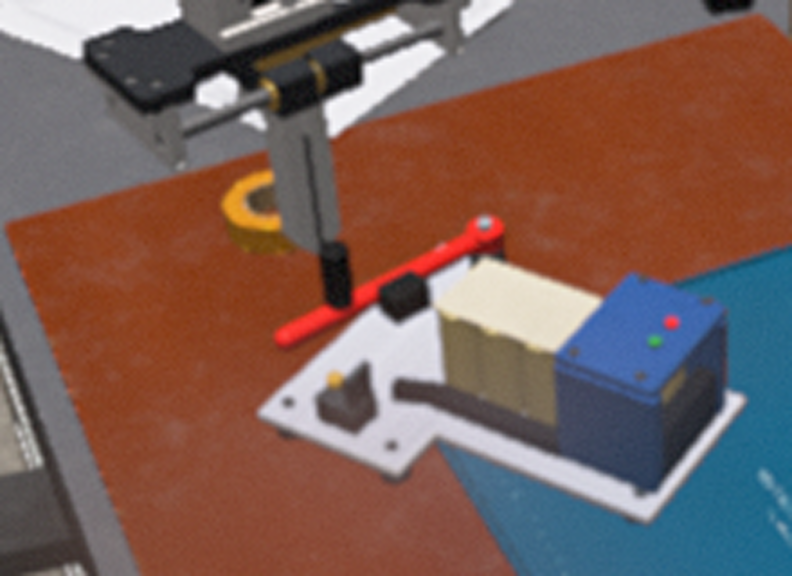

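The keeper is nearly shut; the fingers push the knob at (335,270) from outside, and the pack looks seated.

Emit:
move_arm --deltas '[0,0,-0.08,-0.6,-0.1,0.1,1,0,0,-0.14,-1.2,-0.1,0.2,1,0,0,-0.19,-1.7,-0.1,0.3,1,0,0,-0.23,-2.1,-0.1,0.3,1,0,0,-0.26,-2.4,0,0.3,1,0,0,-0.29,-2.65,0,0.3,1,0,0,-0.32,-2.95,0,0.3,1,0,0,-0.34,-3.1,0,0.3,1]'

```text
time: 15.5
tool_pos: [0.3987, -0.3336, 0.0561]
ee_rot: [3.141, 0.001, 2.123]
wrist_force: [-0.2, 0.3, 0.2]
width: 0.0005
finger_force: 0.3
```

```bash
python3 arc.py 0,0,0,0 13,10,7,4; python3 -c "
from h import *
print(robot.get_obs()['tool_pos'],robot.get_obs()['wrist_force'])"
```

```text
[-0.02, -0.61, -0.04, 0.01]
[-0.02, -0.91, -0.03, 0.01]
[-0.02, -1.21, -0.03, 0.01]
[-0.02, -1.51, -0.02, 0.01]
[ 0.39867451 -0.33362421  0.05610453] [-0.16023602  0.3206345   0.18400642]
```

Emit:
move_arm --deltas '[0,0,-0.02,-0.3,0,0,1,0,0,-0.02,-0.6,0,0,1,0,0,-0.02,-0.6,0,0,1]'

```text
time: 15.8
tool_pos: [0.3988, -0.3343, 0.0558]
ee_rot: [-3.141, -0.011, 2.143]
wrist_force: [-8.6, 11.7, 11.1]
width: 0.0006
finger_force: 7.4
```

Emit:
move_arm --deltas '[0,0,0,-0.2,0,0,1,0,0,0,-0.4,0,0,1,0,0,0,-0.4,0,0,1]'

```text
time: 16.1
tool_pos: [0.3989, -0.3345, 0.0557]
ee_rot: [-3.14, -0.019, 2.144]
wrist_force: [-13.3, 19.2, 16.7]
width: 0.0009
finger_force: 11.7
```

Emit:
move_arm --deltas '[0,0,0,-0.2,0,0,1,0,0,0,-0.4,0,0,1,0,0,0,-0.4,0,0,1]'

```text
time: 16.4
tool_pos: [0.3989, -0.3346, 0.0556]
ee_rot: [-3.14, -0.028, 2.144]
wrist_force: [-18.8, 26.0, 22.2]
width: 0.0006
finger_force: 16.0
```

Emit:
move_arm --deltas '[0,0,0,1,0,0,1,0,0,0,3,0,0,1,0,0,0,5,0,-3,1,0,0,0,8,0,-7,1,0,0,0,12,0,-10,1,0,0,0,15,0,-10,1,0,0,0,15,0,-10,1]'

```text
time: 17.1
tool_pos: [0.3247, -0.2183, 0.1573]
ee_rot: [3.14, 0.006, 2.144]
wrist_force: [0.0, -0.3, -1.3]
width: 0.0008
finger_force: 0.0
```

```bash
python3 - <<'E'
from h import *
s=snap('top');a=cv2.resize(s['image'][185:295,280:400,::-1],None,fx=4,fy=4,interpolation=cv2.INTER_CUBIC)
hsv=cv2.cvtColor(s['image'],cv2.COLOR_RGB2HSV);m=cv2.inRange(hsv,(0,120,140),(8,255,255))|cv2.inRange(hsv,(174,120,140),(180,255,255));m[:, :298]=0;m[:,350:]=0;m[:215]=0;m[290:]=0
v,u=np.nonzero(m);p=onz(s,np.c_[u,v]+0.,.042)[:,:2].astype(np.float32)*1000
f=cv2.fitLine(p,cv2.DIST_HUBER,0,.01,.01).ravel();d=np.degrees(np.arctan2(f[1],f[0]));print(len(u),'bar dir rel dock y deg',(d-np.degrees(TH)-90+90)%180-90)
s=snap('scene');b=cv2.resize(s['image'][205:315,205:305,::-1],None,fx=4,fy=4,interpolation=cv2.INTER_CUBIC)
b=b[:, :310];cv2.imwrite('pics/end.png',np.hstack([a,b]))
for n,z,roi in(('short',.052,(345,132,395,170)),):
    x0,y0,x1,y1=roi
o=robot.get_obs();print(o['time'],o['tool_pos'],o['wrist_force'])
E
```

```text
222 bar dir rel dock y deg -0.5218017578124972
17.2 [ 0.32527668 -0.21970806  0.15554399] [-0.27237347 -0.1114584  -0.02231336]
```

View pics/end.png

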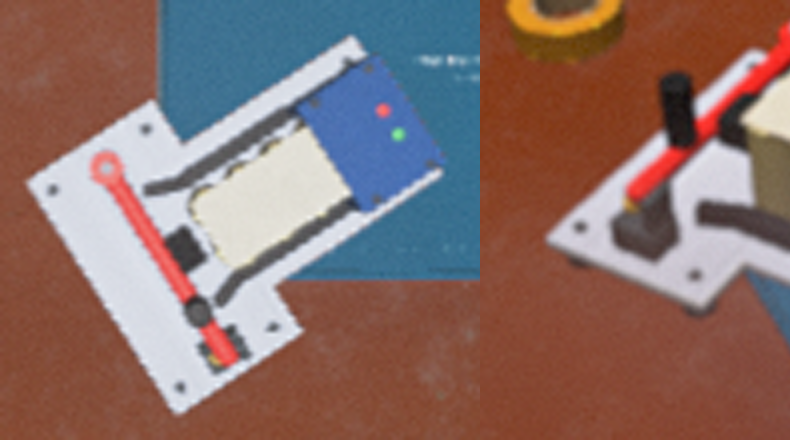

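The bar lies across the open end, past the ball at crop (215,355). Its angle is about 0 to the dock, and the bumper sits just clear of the pack. Handing in.

```bash
python3 -c "
from bench import robot
print(robot.close_job())"
```

```text
the job is handed in; nothing more can be done
None
```

I slid the long pack along the dock floor until it stopped firmly against the back stop, then swung the keeper shut past its ball. I handed the job in at about 17 s with the arm clear and the other items not touched; no verdict came back.

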